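Refit the vent knob of a filament dryer

ROBOT

A 6-joint arm with a two-finger parallel gripper is mounted at the origin on the work surface. World frame = base frame: x ahead of the robot, y to its left, z up, the work surface at z = 0. Lengths are in m, angles in rad, forces in N, time in s.
With the tool pointing down it reaches from about 0.3 to 0.875 m from the base axis. Payload 6.4 kg.
Tool frame: the origin (TCP) lies midway between the tips of the shut fingers; the grasp point (between the pads) lies 19 mm behind it; y points along the fingers, x is the direction in which the jaws open and shut, and the axes are right-handed (so a half turn about y gives the same grasp; the last joint's range is limited). The gripper opens to 88 mm and grips with 3 to 60 N. Pads are 18 mm wide; open, the fingers measure 123 mm over their backs; the gripper's body (75 mm by 187 mm) begins 45 mm behind the grasp point.
Start: joints at [-1.424, 0.181, 1.607, -0, 1.354, -0.206], TCP at [0.199, -0.54, 0.239] pointing down, gripper open.
Joint ranges: [-2.99, 2.99], [-0.89, 2.07], [0.3, 2.58], [-1.14, 4.28], [0, 2.63], [-3.12, 3.12]. Speed limits (rad/s): [2.57, 2.57, 3.01, 3.14, 3.14, 3.14].

INTERFACE

Orientations are given as a unit quaternion [w, x, y, z].
In Python, from rig import robot gives the robot as it stands.
- The arm moves only by the shell command python3 -m creep 'ROWS' [FORCE]. ROWS is text: rows parted by semicolons, each of 5 numbers parted by spaces: the shift along the tool's x, y, z each as a share of 0.025 m, from -1 to 1, then the turn about the tool's y as a share of 0.1 rad, from -1 to 1, then the finger opening in mm, from 0 to 88.1. In form: dx dy dz turn grip; .... A call has 1 to 5 rows; each row shifts and turns the pose as measured when the row begins, along the tool's axes as they then stand; what a row does not reach is not made up. A row lasts 1/8 s, in which the tool goes at most 62.5 mm and 10.7 degrees, less where a joint would pass 70% of its speed; a pose out of reach is approached as far as the arm can. A call with a number of a shift or a turn outside -1 to 1 is refused whole. A call with a gripper value outside its range is refused whole. The fingers move at their own pace and stop on an object; FORCE is the grip in N (left out, the last holds). Time passes only in rows, so rows that do not move let the fingers close. It gives the time, the measured TCP pose, the force and the opening at its end, in the units of the state.
- robot.observe(): the state, without advancing time (a new reading comes with each control period).
- robot.camera(name): name is "scene" or "top"; returns the picture (384x512x3 uint8, red, green, blue); there is no depth.
- robot.camera_model(name): a dict with "mtx" (3x3 intrinsics, pixels), "k1" (the pictures are not rectified: a ray, as slopes to the right and down, at radius r is drawn at 1 + k1 r^2 times it, then the intrinsics apply), "R" (3x3) and "t" (3): a world point X has camera coordinates R X + t. Camera axes: x right, y down, z forward; pixel columns grow to the right and rows downward; lengths in m; the calibration is good to about 2 mm. A picture is of the moment at which its call begins. camera_model takes no time and is no camera call.
- robot.finish_job(): hands the job in, once; it reports no verdict.
The state is a dict: "clock": time; "q": joint angles; "joint_vel": joint speeds; "joint_torque": joint torques, N m; "tcp_pos": TCP position; "ee_rot": TCP orientation; "force": force on the tool from outside, world axes, zero at the start; "ft_torque": the same for the moment, N m; "gripper_width": finger opening in m.
Only numpy, scipy, OpenCV 4.12 (cv2) and the standard library are available. Lean on these libraries where they do the work, as an engineer would, in place of code of your own. Each camera call takes 0.05 s, during which the arm holds its last target.

TASK

The vent knob of the filament dryer has come off and stands in the aluminium parts tray: it is the black one with the straight grip bar on top. Put it back on the dryer's upright keyed spindle, turning it under light pressure until it drops fully home and never forcing it, then turn the seated knob clockwise (seen from above) until its grip bar lines up with the two raised ribs on the lid, and let go. Leave the other two parts in the tray where they are.

Things in the scene. Friction and masses are not known exactly. Their poses are not given: they have to be found in the camera images.
- knob_mid (a point): Centre of the loose black vent knob (36 to 63 g), 24 mm above its underside and 24 mm below its top. Lower half: round skirt 44 mm across, 24 mm high, grey on top. On it stands a straight grip bar 42 mm long, 12 mm thick, 24 mm high, along this point's x axis; a half turn changes nothing. z is up along the bore. It starts upright on the tray's floor, bar on top.
- knob_bore (a point): Mouth of the knob's bore, at the centre of its underside, 24 mm below knob_mid. The bore is 15 mm across and 22 mm deep. A slot for the key crosses it: 9 mm wide, about 25 mm long, 8 mm deep, parallel to the grip bar (the x axis).
- seat (a point): Fixed point on the dryer (a box 220 x 240 x 85 mm), on the spindle's axis at the top of the round collar (60 mm across), 91 mm above the table: the knob's underside rests here when fully home. z is up; x points away from the dryer's display front, along the line of the two raised ribs. More than 35 N between knob and dryer damages the spindle.
- pilot_top (a point): Top of the upright steel spindle, 20 mm above seat: a round pilot 13 mm across with a coned tip. At its foot is a straight cross key 22 mm long, 7 mm wide, 7 mm high. The knob slips over the pilot at any angle, but rests on the key, 7 mm short of home, until its slot is within about 5 degrees of the key; then it can drop. Axes as seat: they do not turn with the key.
- rib_front (a point): Middle of the front one of two raised white ribs on the lid, each 26 mm long, on a line through the spindle. The key's angle is not reported: it starts 23 to 78 degrees anticlockwise of this line, seen from above. The spindle turns stiffly (0.12 N m), stays where left, and stops clockwise with the bar on this line or up to 3 degrees past it.
- roundknob: A round black knob without a bar, 38 mm across, 30 mm high, in the tray; origin at the centre of its underside. To be left alone.
- coupler: A plain aluminium shaft coupler, upright cylinder 25 mm across, 30 mm high, in the tray; origin at the centre of its underside. To be left alone.
- tray: Shallow aluminium tray 130 x 290 mm, rim 10 mm high, floor 5 mm thick, fixed to the table; origin under its centre, x along the short side. The knob and the two other parts stand in it in a row, about 85 mm apart, in any order.

How it is judged:
By the outcome, as a careful person would: the job done as asked, in the order asked, and still so for the second after the job is handed in, with the robot touching nothing.
It also fails if it takes over 51 s, if anything falls off the work surface, if the arm or the gripper's body presses on something with over 40 N, if the wrist force passes 120 N, or if a joint passes its speed limit or range.

## Working session

There is one attempt and no reset: what is moved stays moved. The work goes in short steps, Python scripts to look and compute and a shell command to move; the robot and the scene stay as the last step left them, time stands still between calls to the robot, and variables do not carry over. Pictures are saved under pics/ and viewed, and the job is handed in when it is done.

```bash
ls; mkdir -p pics; python3 - <<'E'
from rig import robot
import cv2
for n in("scene","top"):
    im=robot.camera(n); cv2.imwrite(f"pics/{n}0.png",im[:,:,::-1])
    m=robot.camera_model(n); print(n,m)
print(robot.observe())
E
```

```text
pics
scene {'mtx': array([[395.60664405,   0.        , 261.0183033 ],
       [  0.        , 395.60664405, 195.04660122],
       [  0.        ,   0.        ,   1.        ]]), 'k1': -0.026752983990067442, 'R': array([[-0.53262875,  0.84605998,  0.02211601],
       [ 0.51800074,  0.34654473, -0.78203707],
       [-0.66931445, -0.40507932, -0.62283939]]), 't': array([ 0.22414056, -0.22618843,  1.15486103])}
top {'mtx': array([[490.73370404,   0.        , 262.8341887 ],
       [  0.        , 490.73370404, 183.30230623],
       [  0.        ,   0.        ,   1.        ]]), 'k1': -0.024035382850477457, 'R': array([[-0.01576779, -0.99985608, -0.00626022],
       [-0.99820551,  0.01610287, -0.05767538],
       [ 0.05776789,  0.00533957, -0.99831576]]), 't': array([0.05828361, 0.51362844, 1.26705285])}
{'clock': 0.1, 'q': array([-1.42427640e+00,  1.81442066e-01,  1.60786855e+00, -1.10932495e-05,
        1.35380719e+00, -2.06310689e-01]), 'joint_vel': array([-2.10448107e-03, -6.18136533e-04, -3.22608998e-03,  2.12606300e-03,
        9.33345924e-06,  1.50602627e-04]), 'joint_torque': array([ 6.12626209e-04, -4.34818053e+01, -3.42697692e+01,  7.04312255e-02,
        3.40172311e-02, -2.99568455e-05]), 'tcp_pos': array([ 0.19863225, -0.53910506,  0.23793319]), 'ee_rot': array([ 0.5803806 , -0.57960082,  0.40486044, -0.40411542]), 'force': array([-0.66036583,  0.02235334, -0.36412543]), 'ft_torque': array([ 0.01328239,  0.01994928, -0.011143  ]), 'gripper_width': 0.08812645550138883}
```

View pics/scene0.png

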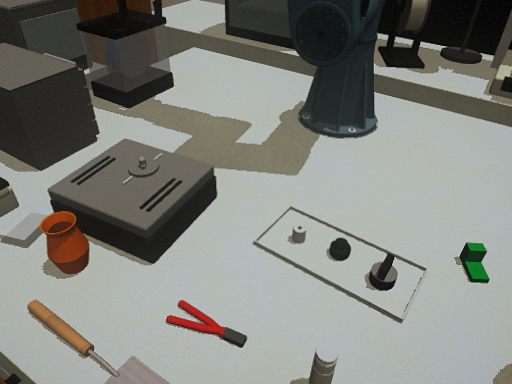

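View pics/top0.png

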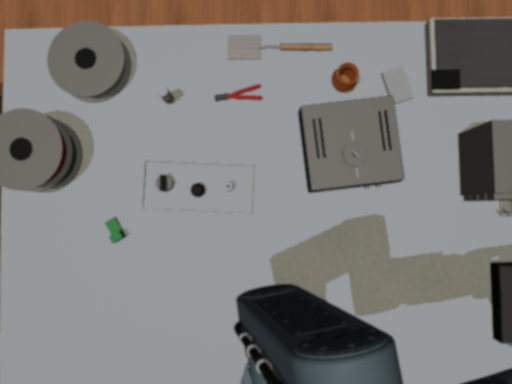

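The scene view shows the tray with the coupler (298,235), the round knob (340,248) and the bar knob (383,272). In the top view the bar knob is at (165,183) and the dryer collar at (352,153). I'll zoom in on both.

```bash
python3 - <<'E'
import cv2
t=cv2.imread("pics/top0.png"); s=cv2.imread("pics/scene0.png")
def z(im,x0,y0,w,h,f,n): cv2.imwrite(f"pics/{n}.png",cv2.resize(im[y0:y0+h,x0:x0+w],None,fx=f,fy=f,interpolation=cv2.INTER_NEAREST))
z(t,140,155,60,50,12,"za"); z(t,295,90,115,105,5,"zb"); z(s,100,130,90,60,8,"zc"); z(s,360,240,50,60,10,"zd")
E
```

```text
(no output)
```

View pics/za.png

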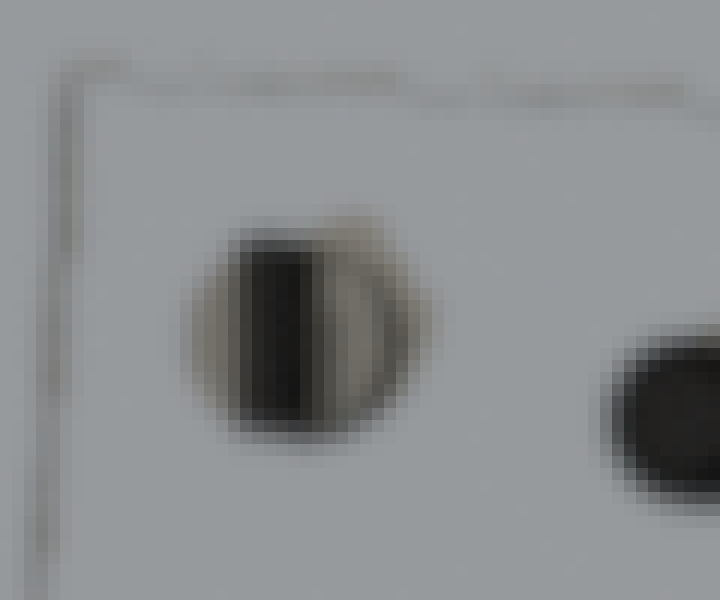

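View pics/zb.png

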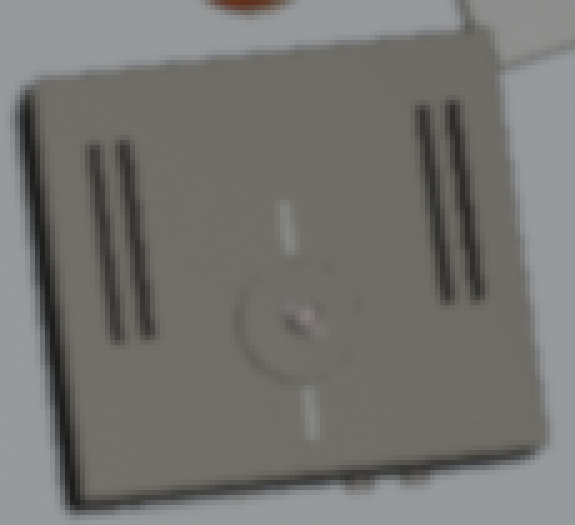

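View pics/zc.png

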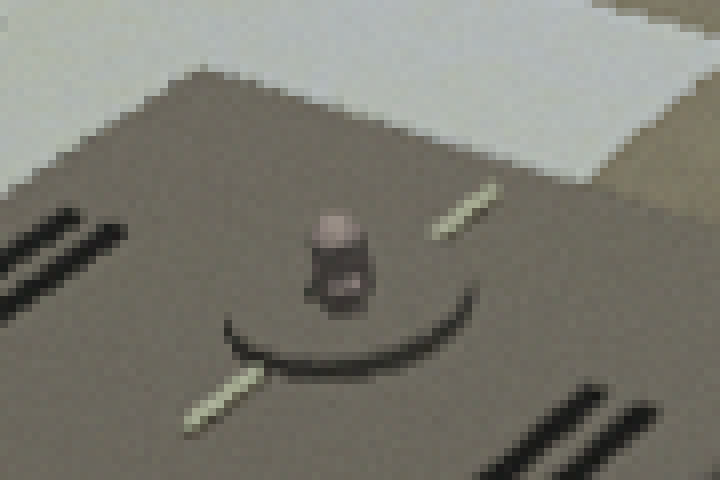

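View pics/zd.png

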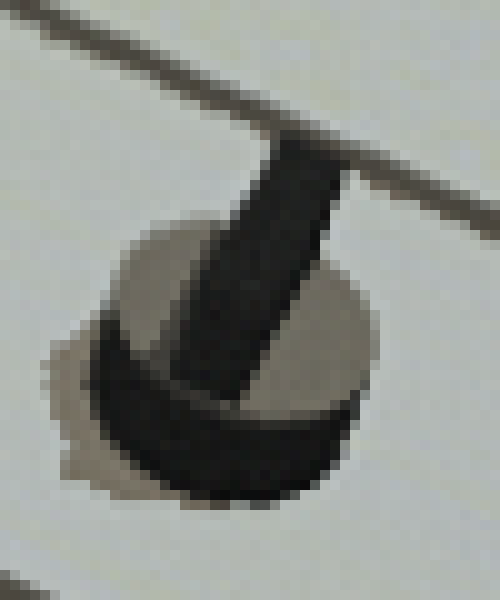

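```bash
cat > h.py <<'E'
import numpy as np,cv2
from rig import robot
M={n:robot.camera_model(n) for n in("scene","top")}
def ray(n,p):
    m=M[n]; u=cv2.undistortPoints(np.array([[p]],float),m['mtx'],np.array([m['k1'],0,0,0,0.]))[0,0] if 0 else None
    K=m['mtx']; d=np.array([(p[0]-K[0,2])/K[0,0],(p[1]-K[1,2])/K[1,1]]); u=d.copy()
    for _ in range(20): u=d/(1+m['k1']*(u@u))
    return -m['R'].T@m['t'], m['R'].T@np.r_[u,1]
def onz(n,p,z):
    c,d=ray(n,p); return c+d*(z-c[2])/d[2]
def proj(n,X):
    m=M[n]; c=m['R']@X+m['t']; u=c[:2]/c[2]; u=u*(1+m['k1']*(u@u)); return m['mtx'][:2,:2]@u+m['mtx'][:2,2]
def tri(pa,pb):
    (c1,d1),(c2,d2)=ray("top",pa),ray("scene",pb)
    s=np.linalg.lstsq(np.c_[d1,-d2],c2-c1,rcond=None)[0]; a,b=c1+d1*s[0],c2+d2*s[1]
    return (a+b)/2, np.linalg.norm(a-b)
def uz(x0,y0,f,p): return (x0+(p[0]+.5)/f-.5, y0+(p[1]+.5)/f-.5)
E
python3 - <<'E'
from h import *
np.set_printoptions(precision=4,suppress=True)
zb=lambda *p:uz(295,90,5,p); zc=lambda *p:uz(100,130,8,p); za=lambda *p:uz(140,155,12,p); zd=lambda *p:uz(360,240,10,p)
print("pilot tri",tri(zb(303,318),zc(338,228)))
print("pilot top/scene z.111",onz("top",zb(303,318),.111),onz("scene",zc(338,228),.111))
print("collar top",onz("top",zb(298,319),.091), "scene bottom arc")
for z in(.085,.087):
  T=[onz("top",zb(*p),z)[:2] for p in((285,202),(291,252),(306,388),(313,438))]
  S=[onz("scene",zc(*p),z)[:2] for p in((495,187),(435,235),(262,372),(188,430))]
  for A in(T,S):
    A=np.array(A); d=A[0]-A[3]; print(z,A.mean(0),np.linalg.norm(d),np.degrees(np.arctan2(d[1],d[0])))
    print(A.tolist())
print("knob skirt scene",onz("scene",zd(243,321),.029))
print("knob skirt top L/R x", onz("top",za(188,335),.029))
print("bar top face top-view", onz("top",za(270,335),.053), [onz("top",za(*p),.053) for p in((240,240),(240,420),(300,240),(300,420))])
print("bar scene corners",onz("scene",zd(283,133),.053),onz("scene",zd(350,160),.053))
E
```

```text
pilot tri (array([ 0.5795, -0.1768,  0.1086]), np.float64(0.002320193341069786))
pilot top/scene z.111 [ 0.5784 -0.1755  0.111 ] [ 0.5825 -0.1749  0.111 ]
collar top [ 0.5803 -0.1767  0.091 ] scene bottom arc
0.085 [ 0.5806 -0.1782] 0.11825373855771712 5.190911276228
[[0.639550627068969, -0.17295022687160438], [0.6144803762102828, -0.1752524984374235], [0.5466256176071886, -0.1808556028504514], [0.5217818751233295, -0.18364918701001703]]
0.085 [ 0.5787 -0.1804] 0.11952244087633739 -173.2173915957147
[[0.5195327004199874, -0.18756268816420524], [0.5449604461391888, -0.18437299842949956], [0.6120274906615396, -0.17638555712166243], [0.6382186518731703, -0.1734467822177102]]
0.087 [ 0.5804 -0.1778] 0.11805826287592837 5.190911276228008
[[0.6392214781649173, -0.1725928622746381], [0.6141926689083232, -0.17489132814171585], [0.546450075513385, -0.18048517051644689], [0.5216474002089609, -0.18327413682819743]]
0.087 [ 0.5806 -0.1781] 0.11899410430996887 -173.2173915957147
[[0.5216986149292837, -0.18515745740076678], [0.5470139599330606, -0.18198186735905492], [0.6137845415338077, -0.17402973370795333], [0.6398599274309258, -0.17110394935398227]]
knob skirt scene [0.5231 0.3075 0.029 ]
knob skirt top L/R x [0.5204 0.3288 0.029 ]
bar top face top-view [0.5186 0.3059 0.053 ] [array([0.5389, 0.3122, 0.053 ]), array([0.5007, 0.3124, 0.053 ]), array([0.5386, 0.2995, 0.053 ]), array([0.5005, 0.2996, 0.053 ])]
bar scene corners [0.5023 0.3021 0.053 ] [0.5021 0.3136 0.053 ]
```

```bash
cat >> h.py <<'E'
from scipy.spatial.transform import Rotation as Ro
def tool():
    o=robot.observe(); w,x,y,z=o['ee_rot']; R=Ro.from_quat([x,y,z,w]).as_matrix(); return o,R
def goal(P,barang=None):
    """P world TCP target; barang deg: desired bar dir (tool z dir mod 180)"""
    o,R=tool(); d=R.T@(np.array(P)-o['tcp_pos'])/0.025
    zyaw=np.degrees(np.arctan2(R[1,2],R[0,2])); 
    print("t",round(o['clock'],2),"tcp",o['tcp_pos'].round(4),"zyaw",zyaw.round(2),"tilt y",R[:,1].round(3),"q1,q6",o['q'][[0,5]].round(2),"F",o['force'].round(1),"Tz",o['ft_torque'].round(3),"w",round(o['gripper_width']*1e3,1))
    print(" shares dx,dy,dz",d.round(2))
    if barang is not None:
        e=(barang-zyaw+90)%180-90; print(" need world yaw",e.round(1),"turn share (about tool y, down => sign -)",(-np.radians(e)/0.1).round(2))
E
python3 - <<'E'
from h import *
o,R=tool();print(R.round(3)); goal([.521,.306,.15],0)
E
```

```text
[[ 0.346 -0.     0.938]
 [-0.938  0.002  0.346]
 [-0.001 -1.     0.   ]]
t 0.1 tcp [ 0.1986 -0.5391  0.2379] zyaw 20.22 tilt y [-0.     0.002 -1.   ] q1,q6 [-1.42 -0.21] F [-0.7  0.  -0.4] Tz [ 0.013  0.02  -0.011] w 88.1
 shares dx,dy,dz [-27.26   3.57  23.78]
 need world yaw -20.2 turn share (about tool y, down => sign -) 3.53
```

```bash
python3 -m creep '-0.9 0 0.6 0.7 40; -0.9 0 0.6 0.7 40; -0.9 0 0.6 0.7 40; -0.9 0 0.6 0.7 40; -0.9 0 0.6 0.7 40'; python3 - <<'E'
from h import *
goal([.521,.306,.12],0)
E
```

```text
clock: 0.72
tcp_pos: [0.2483, -0.4104, 0.2356]
ee_rot: [0.498, -0.496, 0.505, -0.501]
force: [-0.1, -0.3, -0.6]
gripper_width: 0.0414
t 0.72 tcp [ 0.2483 -0.4104  0.2356] zyaw -0.65 tilt y [-0.001  0.006 -1.   ] q1,q6 [-1.28  0.31] F [-0.1 -0.3 -0.6] Tz [ 0.022 -0.016 -0.018] w 41.4
 shares dx,dy,dz [-28.75   4.78  10.59]
 need world yaw 0.6 turn share (about tool y, down => sign -) -0.11
```

```bash
python3 -m creep '-1 0 0.4 0 36; -1 0 0.4 0 36; -1 0 0.4 0 36; -1 0 0.4 0 36; -1 0 0.4 0 36'; python3 -m creep '-1 0 0.4 0 36; -1 0 0.4 0 36; -1 0 0.4 0 36; -1 0 0.4 0 36; -1 0 0.4 0 36'; python3 -m creep '-1 0 0.4 0 36; -1 0 0.4 0 36; -1 0 0.4 0 36; -1 0 0.4 0 36; -1 0 0.4 0 36'; python3 - <<'E'
from h import *
goal([.521,.306,.12],0)
E
```

```text
clock: 1.35
tcp_pos: [0.3007, -0.2805, 0.2347]
ee_rot: [0.498, -0.495, 0.506, -0.5]
force: [-0.3, -0.1, -0.1]
gripper_width: 0.0361
clock: 1.98
tcp_pos: [0.3526, -0.1508, 0.2344]
ee_rot: [0.498, -0.495, 0.507, -0.5]
force: [0.4, -0.9, -0.3]
gripper_width: 0.0362
clock: 2.6
tcp_pos: [0.4045, -0.0215, 0.2344]
ee_rot: [0.498, -0.495, 0.508, -0.499]
force: [0.7, 0.4, 0.6]
gripper_width: 0.036
t 2.6 tcp [ 0.4045 -0.0215  0.2344] zyaw -0.78 tilt y [-0.006  0.012 -1.   ] q1,q6 [-0.36  1.23] F [0.7 0.4 0.6] Tz [ 0.04  -0.01   0.036] w 36.0
 shares dx,dy,dz [-13.11   4.71   4.51]
 need world yaw 0.8 turn share (about tool y, down => sign -) -0.14
```

```bash
python3 -m creep '-1 0.1 0.35 0 36; -1 0.1 0.35 0 36; -1 0.1 0.35 0 36; -1 0.1 0.35 0 36; -1 0.1 0.35 0 36'; python3 -m creep '-1 0.4 0.35 0 36; -1 0.4 0.35 0 36; -1 0.4 0.35 0 36; -1 0.4 0.35 -0.1 36; -1 0.4 0.35 0 36';  python3 - <<'E'
from h import *
goal([.521,.306,.12],0)
E
```

```text
clock: 3.22
tcp_pos: [0.4498, 0.1078, 0.2216]
ee_rot: [0.498, -0.496, 0.508, -0.498]
force: [-0.5, 0.3, 0.5]
gripper_width: 0.036
clock: 3.85
tcp_pos: [0.4948, 0.2373, 0.17]
ee_rot: [0.5, -0.499, 0.506, -0.495]
force: [-0.4, 0.3, 0.3]
gripper_width: 0.036
t 3.85 tcp [0.4948 0.2373 0.17  ] zyaw -0.14 tilt y [-0.009  0.011 -1.   ] q1,q6 [0.22 1.79] F [-0.4  0.3  0.3] Tz [ 0.054 -0.001 -0.001] w 36.0
 shares dx,dy,dz [-2.73  2.02  1.06]
 need world yaw 0.1 turn share (about tool y, down => sign -) -0.02
```

```bash
python3 -m creep '-0.9 0.4 0.35 0 36; -0.9 0.4 0.35 0 36; -0.9 0.4 0.35 0 36; 0 0.4 0 0 36; 0 0 0 0 36';  python3 - <<'E'
from h import *
goal([.521,.306,.033],0)
E
```

```text
clock: 4.47
tcp_pos: [0.519, 0.3076, 0.1254]
ee_rot: [0.498, -0.502, 0.506, -0.494]
force: [1.1, 0.1, -0.1]
gripper_width: 0.0362
t 4.47 tcp [0.519  0.3076 0.1254] zyaw 0.0 tilt y [-0.016  0.009 -1.   ] q1,q6 [0.33 1.9 ] F [ 1.1  0.1 -0.1] Tz [0.026 0.009 0.006] w 36.2
 shares dx,dy,dz [0.1  3.69 0.14]
 need world yaw -0.0 turn share (about tool y, down => sign -) 0.0
```

```bash
python3 -m creep '0 0.8 0.05 0 36; 0 0.8 0.05 0 36; 0 0.8 0.05 0 36; 0 0.5 0 0 36; 0 0 0 0 36';  python3 - <<'E'
from h import *
goal([.521,.306,.033],0)
s=robot.camera("scene")[:,:,::-1]; t=robot.camera("top")[:,:,::-1]
a=cv2.resize(s[200:310,320:440],None,fx=5,fy=5); b=cv2.resize(t[140:230,110:230],None,fx=5,fy=5)
cv2.imwrite("pics/g1.png",a); cv2.imwrite("pics/g1t.png",b)
E
```

```text
clock: 5.1
tcp_pos: [0.5209, 0.3059, 0.0471]
ee_rot: [0.497, -0.502, 0.507, -0.494]
force: [-0.4, 0.3, -0.6]
gripper_width: 0.036
t 5.1 tcp [0.5209 0.3059 0.0471] zyaw -0.13 tilt y [-0.018  0.008 -1.   ] q1,q6 [0.33 1.89] F [-0.4  0.3 -0.6] Tz [-0.004 -0.006 -0.019] w 36.0
 shares dx,dy,dz [-0.    0.56  0.01]
 need world yaw 0.1 turn share (about tool y, down => sign -) -0.02
```

View pics/g1.png

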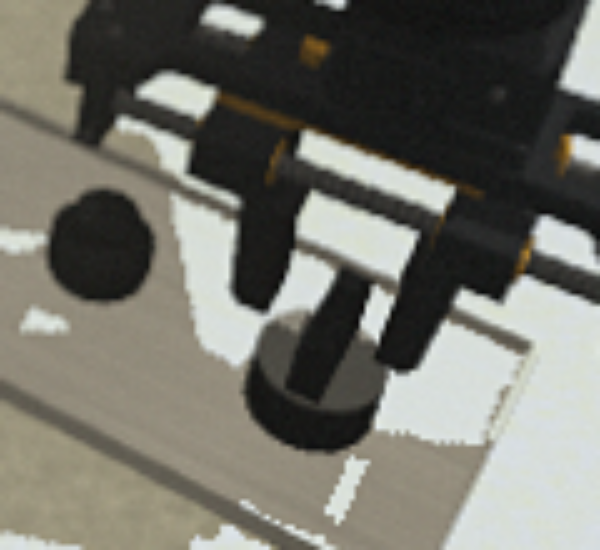

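View pics/g1t.png

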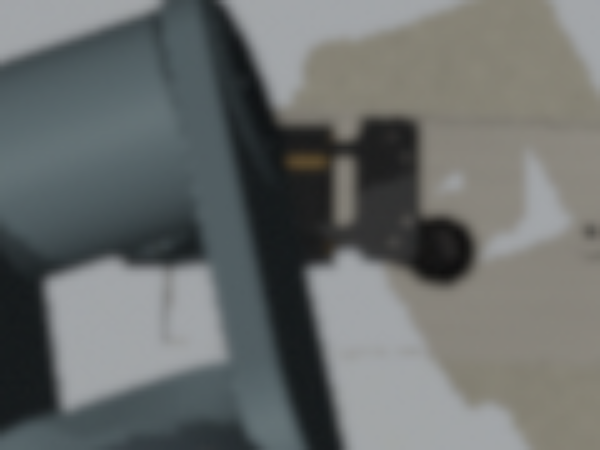

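The scene crop shows the fingertips at (260,300) and (400,365) on either side of the bar, which runs from (345,280) to (305,395). The round knob at (100,245) is clear. I'll descend and grip.

```bash
python3 -m creep '0 0.4 0 0 36; 0 0.16 0 0 36; 0 0 0 0 8; 0 0 0 0 8; 0 0 0 0 8' 20;  python3 -m creep '0 0 0 0 8; 0 0 0 0 8' 20; python3 - <<'E'
from h import *
goal([.521,.306,.033],0)
E
```

```text
clock: 5.82
tcp_pos: [0.5231, 0.3072, 0.0358]
ee_rot: [0.499, -0.5, 0.506, -0.495]
force: [0.7, -0.2, -0.0]
gripper_width: 0.0117
clock: 6.08
tcp_pos: [0.5232, 0.3072, 0.036]
ee_rot: [0.499, -0.5, 0.506, -0.495]
force: [-0.3, -0.1, -0.2]
gripper_width: 0.012
t 6.08 tcp [0.5232 0.3072 0.036 ] zyaw -0.1 tilt y [-0.011  0.01  -1.   ] q1,q6 [0.33 1.89] F [-0.3 -0.1 -0.2] Tz [ 0.028 -0.007 -0.032] w 12.0
 shares dx,dy,dz [ 0.05  0.12 -0.09]
 need world yaw 0.1 turn share (about tool y, down => sign -) -0.02
```

```bash
python3 -m creep '0 -0.4 0 0 8; 0 -1 0 0 8; 0 -1 0 0 8; 0 -1 0 0 8; 0 -1 0 0 8' 40; python3 -m creep '0.6 -0.8 0 -0.8 8; 1 -0.4 0 -0.8 8; 1 -0.4 0.1 -0.8 8; 1 -0.2 0.3 -0.8 8; 1 0 0.3 -0.8 8'; python3 - <<'E'
from h import *
goal([.58,-.177,.18],86)
E
```

```text
clock: 6.7
tcp_pos: [0.5233, 0.3056, 0.1495]
ee_rot: [0.498, -0.501, 0.506, -0.495]
force: [0.5, -0.3, -0.5]
gripper_width: 0.0114
clock: 7.32
tcp_pos: [0.563, 0.1967, 0.2025]
ee_rot: [0.595, -0.59, 0.39, -0.383]
force: [0.2, 0.1, -0.0]
gripper_width: 0.0116
t 7.33 tcp [0.563  0.1967 0.2025] zyaw 23.76 tilt y [-0.004  0.012 -1.   ] q1,q6 [0.13 1.28] F [ 0.2  0.1 -0. ] Tz [-0.01   0.015  0.078] w 11.6
 shares dx,dy,dz [13.96  0.72 -5.4 ]
 need world yaw 62.2 turn share (about tool y, down => sign -) -10.86
```

```bash
python3 -m creep '0.9 0 -0.4 -0.8 8; 0.85 0 -0.5 -0.8 8; 0.8 0 -0.55 -0.8 8; 0.75 0 -0.6 -0.8 8; 0.7 0 -0.7 -0.8 8'; python3 -m creep '0.65 0 -0.75 -0.8 8; 0.6 0 -0.8 -0.8 8; 0.5 0 -0.85 -0.8 8; 0.45 0 -0.9 -0.8 8; 0.35 0 -0.95 -0.8 8';python3 - <<'E'
from h import *
goal([.58,-.177,.18],86)
E
```

```text
clock: 7.95
tcp_pos: [0.5616, 0.0703, 0.2055]
ee_rot: [0.663, -0.655, 0.258, -0.255]
force: [-0.1, -0.4, 0.1]
gripper_width: 0.0113
clock: 8.57
tcp_pos: [0.5571, -0.0588, 0.2085]
ee_rot: [0.702, -0.694, 0.114, -0.117]
force: [0.1, -0.4, -0.1]
gripper_width: 0.0117
t 8.57 tcp [ 0.5571 -0.0588  0.2085] zyaw 71.17 tilt y [ 0.006  0.01  -1.   ] q1,q6 [-0.32  0.  ] F [ 0.1 -0.4 -0.1] Tz [-0.038  0.002  0.012] w 11.7
 shares dx,dy,dz [ 2.39  1.1  -4.19]
 need world yaw 14.8 turn share (about tool y, down => sign -) -2.59
```

```bash
python3 -m creep '0.5 0 -0.85 -0.8 8; 0.5 0 -0.9 -0.8 8; 0.4 0 -0.95 -0.8 8; 0.3 0 -0.9 -0.5 8; 0.3 0 -0.7 0 8';python3 -m creep '0 0.2 0 0 8; 0 0 0 0 8'; python3 - <<'E'
from h import *
goal([.58,-.177,.18],86)
s=robot.camera("scene")[:,:,::-1]; t=robot.camera("top")[:,:,::-1]
cv2.imwrite("pics/s2.png",s); cv2.imwrite("pics/t2.png",t)
cv2.imwrite("pics/s2z.png",cv2.resize(s[90:190,90:210],None,fx=6,fy=6,interpolation=cv2.INTER_NEAREST))
cv2.imwrite("pics/t2z.png",cv2.resize(t[95:195,295:415],None,fx=5,fy=5))
E
```

```text
clock: 9.2
tcp_pos: [0.588, -0.1782, 0.2119]
ee_rot: [0.71, -0.704, 0.007, -0.014]
force: [-0.0, 0.6, -0.7]
gripper_width: 0.0113
clock: 9.45
tcp_pos: [0.5881, -0.1786, 0.2068]
ee_rot: [0.71, -0.704, 0.008, -0.015]
force: [0.4, -0.5, 0.3]
gripper_width: 0.0119
t 9.45 tcp [ 0.5881 -0.1786  0.2068] zyaw 88.13 tilt y [ 0.01   0.009 -1.   ] q1,q6 [-0.49 -0.46] F [ 0.4 -0.5  0.3] Tz [-0.047 -0.105 -0.018] w 11.9
 shares dx,dy,dz [-0.34  1.07  0.04]
 need world yaw -2.1 turn share (about tool y, down => sign -) 0.37
```

View pics/s2z.png

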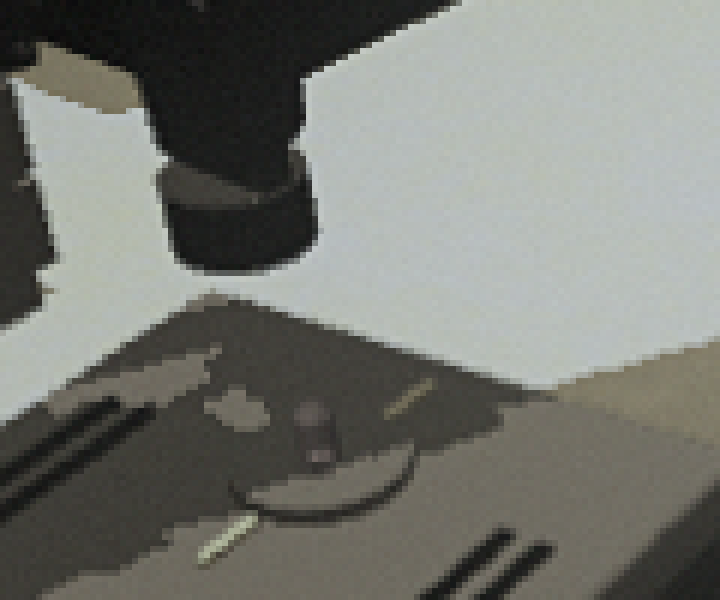

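View pics/t2z.png

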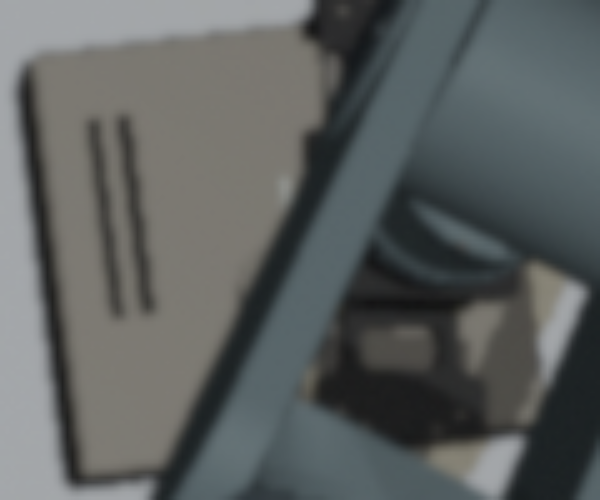

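```bash
python3 - <<'E'
from h import *
np.set_printoptions(precision=4,suppress=True)
f=lambda X:(np.array(proj("scene",X))-[90,90]+.5)*6-.5
o,R=tool(); P=o['tcp_pos']
for h in(-.007,-.031):
  print("upright",f(P+[0,0,h]),"tilted with tool",f(P+R[:,1]*-h))
c=P+[0,0,-.007]
a=np.linspace(0,2*np.pi,361)
for h in(-.007,-.031):
  E=np.array([f(P+[.022*np.cos(t),.022*np.sin(t),h]) for t in a]); print(h,E[E[:,0].argmin()],E[E[:,0].argmax()],E[E[:,1].argmax()])
print("pilot axis",f(np.array([.580,-.177,.111])),f(np.array([.580,-.177,.091])))
# pilot now seen (315,405): cast
U=lambda *p:uz(90,90,6,p)
print("pilot",onz("scene",U(315,408),.111))
g=cv2.imread("pics/s2.png")
z=g[110:140,112:148].max(2); print(z)
E
```

```text
upright [241.3739 165.8486] tilted with tool [241.3271 165.9943]
upright [255.5929 236.6655] tilted with tool [255.3965 237.3302]
-0.007 [165.1867 174.1219] [316.6938 159.449 ] [224.1553 201.1142]
-0.031 [181.0449 245.2187] [329.3251 230.0327] [239.0957 272.9327]
pilot axis [314.3806 405.3762] [324.3055 456.3378]
pilot [ 0.581  -0.1757  0.111 ]
[[187 191 123 ... 187 186 189]
 [183 189 195 ... 187 187 185]
 [182 188 193 ... 188 186 187]
 ...
 [187 188 185 ... 187 188 188]
 [186 183 186 ... 188 188 189]
 [186 186 183 ... 187 187 186]]
```

```bash
cat > sil.py <<'E'
from h import *
# left/right silhouette of the skirt against bright table, subpixel at level thr
def edges(g,rows,c0,c1,thr=110):
    out=[]
    for r in rows:
        v=g[r].astype(float); L=Rr=None
        for c in range(c0,c1):
            if v[c]>=thr>v[c+1]: L=c+(v[c]-thr)/(v[c]-v[c+1]); break
        for c in range(c1,c0,-1):
            if v[c]>=thr>v[c-1]: Rr=c-(v[c]-thr)/(v[c]-v[c-1]); break
        out.append((r,L,Rr))
    return out
E
python3 - <<'E'
from sil import *
g=cv2.imread("pics/s2.png").max(2)
for e in edges(g,range(112,138),105,150): print(e)
for r in range(155,172): print(r,g[r,132:156])
E
```

```text
(112, np.float64(115.1604938271605), np.float64(139.3046875))
(113, np.float64(115.17647058823529), np.float64(138.50602409638554))
(114, np.float64(115.79807692307692), np.float64(137.83157894736843))
(115, np.float64(116.68055555555556), np.float64(139.57471264367817))
(116, np.float64(117.85981308411215), np.float64(140.37209302325581))
(117, np.float64(117.36842105263158), np.float64(140.4848484848485))
(118, np.float64(116.36764705882354), np.float64(140.5977011494253))
(119, np.float64(115.61363636363636), np.float64(141.0842105263158))
(120, np.float64(115.60240963855422), np.float64(141.38620689655173))
(121, np.float64(115.8173076923077), np.float64(141.4248366013072))
(122, np.float64(116.29729729729729), np.float64(141.45323741007195))
(123, np.float64(116.4622641509434), np.float64(142.11458333333334))
(124, np.float64(116.71428571428571), np.float64(142.03370786516854))
(125, np.float64(116.78301886792453), np.float64(142.15533980582524))
(126, np.float64(117.03703703703704), np.float64(142.39455782312925))
(127, np.float64(117.20238095238095), np.float64(142.43703703703
[... 1452 characters left out ...]
  62  66  63  63  61  76 100  91  96  69  51  66  65  64
  71  79  66  88  94 114]
166 [ 64  65  66  66  65  63  63  63  60  78 112  93  92  71  52  61  63  87
  92 112  90 114 115 113]
167 [ 63  64  63  65  61  65  62  61  61  60  52  55  56  64  82  85  94 115
 114 113 111 112 114 114]
168 [ 63  65  66  64  65  64  65  61  62  62  52  58  72  83 118 115 113 115
 112 111 110 112 111 111]
169 [ 63  65  66  63  62  63  85  85  88  82  85  83  99  99 113 110 114 112
 113 112 112 114 114 104]
170 [ 62  59  64  82  85  87 115 113 115 113 114 111 114 112 111 111 111 110
 112 111 114 111  96  66]
171 [ 83  80  87 112 114 113 113 113 111 106 110 114 112 110 111 111 111 113
 115 111 100  95  55  38]
```

```bash
python3 -m creep '-0.4 0.6 0.15 0 8; 0 0.7 0 0 8; 0 0.6 0 0 8; 0 0.2 0 0 8'; python3 - <<'E'
from sil import *
goal([.578,-.175,.152],86)
s=robot.camera("scene")[:,:,::-1]; cv2.imwrite("pics/s3.png",s)
cv2.imwrite("pics/s3z.png",cv2.resize(s[110:190,100:190],None,fx=8,fy=8,interpolation=cv2.INTER_NEAREST))
P=tool()[0]['tcp_pos']
for h in(-.007,-.031):
  E=np.array([proj("scene",P+[.022*np.cos(t),.022*np.sin(t),h]) for t in np.linspace(0,6.28,361)]); print(h,E[E[:,0].argmin()],E[E[:,0].argmax()],E[E[:,1].argmax()])
E
```

```text
clock: 10.05
tcp_pos: [0.5798, -0.1722, 0.1533]
ee_rot: [0.71, -0.704, 0.006, -0.015]
force: [-0.5, -0.0, -0.3]
gripper_width: 0.0117
t 10.05 tcp [ 0.5798 -0.1722  0.1533] zyaw 88.29 tilt y [ 0.012  0.008 -1.   ] q1,q6 [-0.49 -0.47] F [-0.5 -0.  -0.3] Tz [-0.072 -0.027  0.025] w 11.7
 shares dx,dy,dz [-0.07  0.05 -0.12]
 need world yaw -2.3 turn share (about tool y, down => sign -) 0.4
-0.007 [128.88006182 143.60774053] [152.79027639 141.23529059] [138.43198323 148.44282617]
-0.031 [131.18038599 154.40304641] [154.60661236 151.96748183] [140.58589659 159.33081578]
```

View pics/s3z.png

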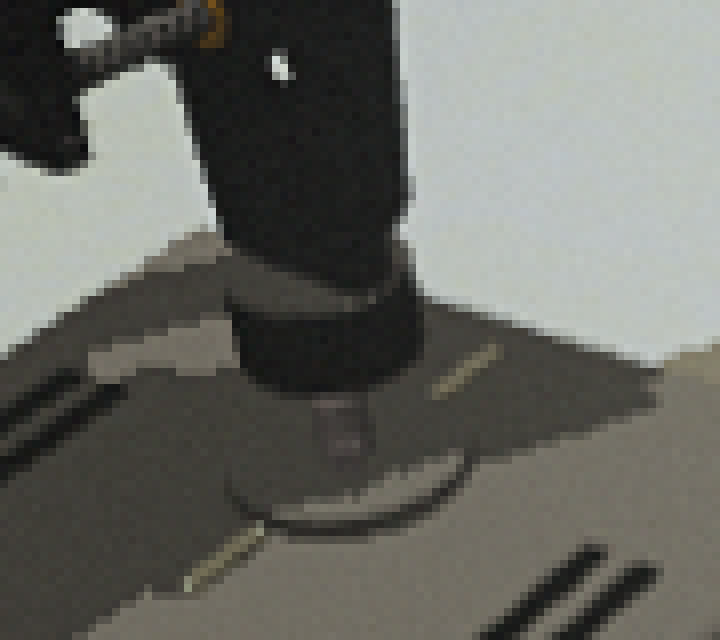

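```bash
python3 - <<'E'
from sil import *
np.set_printoptions(precision=1,suppress=True)
zc=lambda p:(np.array(p)-[100,130]+.5)*8-.5
z3=lambda p:(np.array(p)-[100,110]+.5)*8-.5
A=np.linspace(0,6.283,361)
for z in(.091,.085):
  E=np.array([zc(proj("scene",np.array([.58+.03*np.cos(t),-.177+.03*np.sin(t),z]))) for t in A]); print("collar z",z,"L",E[E[:,0].argmin()],"R",E[E[:,0].argmax()],"B",E[E[:,1].argmax()],"T",E[E[:,1].argmin()])
g0=cv2.imread("pics/scene0.png").max(2)
print(g0[160:180,126:162])
g=cv2.imread("pics/s3.png").max(2)
for e in edges(g,range(146,152),118,170,60): print(e)
print(g[150:166,128:158])
U=lambda *p:uz(100,110,8,p)
np.set_printoptions(precision=4,suppress=True)
print("knob bottom centre",[onz("scene",U(x,y),.1223) for x,y in((330.5,347),(330.5,351))])
E
```

```text
collar z 0.091 L [227.5 304.2] R [476.1 276.7] B [327.5 359.2] T [376.2 222.1]
collar z 0.085 L [232.  324.3] R [479.4 296.6] B [331.7 379.4] T [379.9 241.8]
[[109 106 107 107 106 108 108 109 108 109 109 105  93  96 120 128 119 101
   83  71 113 111 108 110 108 111 109 108 106 100 100 109 107 107 109 106]
 [109 109 109 109 106 110 109 107 109 106 108 111 106  57  71  71  61  61
   65  66 106 109 106 107 107 107 111 109 109 111 107 108 109 112 107 109]
 [109 106 107 107 111 110 108 108 107 106 110 113 105  68  61  58  64  66
   68  68  96 112 110 109 111 107 110 112 108 110 107 109 107 111 110 109]
 [108 104 108 106 107 108 109 111 109 107 110 108 108  77  60  62  61  63
   63  62  86 111 110 109 109 112 109 108 109 109 109 110 106 111 109 108]
 [104 109 112 109 108 109 107 109 110 108 110 110 106  69  60  68  67  84
  104  70  79 108 110 108 107 108 110 110 108 109 106 107 109 103 106 109]
 [108 110 108 107 108 107 108 110 110 109 107 110  92  56  63  95 100 114
  135  78  74 111 106 109 106 109 108 108 109 108 111 108  99  92 106 109]
 [105 108 108 111 107 110 108 106 105 108 107 10
[... 3813 characters left out ...]
  63  62  63  68  68  65  64  61  72  69  58  56  53  50
   64  68  65  65  69  66  66  68  66  67  64  69]
 [ 63  67  65  64  65  65  66  65  64  68  67  59  62  66  64  61  58  51
   59  68  66  65  65  66  67  64  66  68  67  65]
 [ 63  65  66  67  62  63  65  61  64  65  66  59  62  66  64  59  57  50
   52  68  66  68  65  68  65  67  66  68  65  69]
 [ 67  66  64  63  65  64  63  66  65  64  66  57  63  69  67  69  68  54
   56  67  67  64  67  64  68  67  66  69  64  68]
 [ 65  64  64  69  68  67  63  65  64  65  65  61  63  71  81  76  84  61
   51  65  66  68  67  64  64  65  65  66  63  66]]
knob bottom centre [array([ 0.582 , -0.1754,  0.1223]), array([ 0.5833, -0.1741,  0.1223])]
```

The scene crop shows the skirt bottom centred at about (330,348), with the pilot below it at (342,430). Relative to the spindle, the knob should move about -1 mm in x and -2.5 mm in y. I'll correct that and then lower gently.

```bash
python3 -m creep '-0.05 0 -0.11 0 8; 0 0.2 0 0 8; 0 0.2 0 0 8'; python3 - <<'E'
from h import *
goal([.5785,-.175,.129],86)
E
```

```text
clock: 10.48
tcp_pos: [0.5796, -0.1757, 0.1438]
ee_rot: [0.71, -0.704, 0.006, -0.016]
force: [-0.8, -0.2, -1.1]
gripper_width: 0.0116
t 10.47 tcp [ 0.5796 -0.1757  0.1438] zyaw 88.27 tilt y [ 0.014  0.007 -1.   ] q1,q6 [-0.5  -0.47] F [-0.8 -0.2 -1.1] Tz [-0.022 -0.061 -0.011] w 11.6
 shares dx,dy,dz [-0.05  0.59  0.02]
 need world yaw -2.3 turn share (about tool y, down => sign -) 0.4
```

```bash
python3 -m creep '-0.04 0.16 0.02 0 8'; python3 -m creep '-0.02 0.16 0 0 8';  python3 - <<'E'
from h import *
goal([.5785,-.175,.129],86)
E
```

```text
clock: 10.6
tcp_pos: [0.5787, -0.1752, 0.1396]
ee_rot: [0.709, -0.705, 0.006, -0.016]
force: [0.1, -0.5, -0.6]
gripper_width: 0.0115
clock: 10.72
tcp_pos: [0.5782, -0.1752, 0.1354]
ee_rot: [0.709, -0.705, 0.006, -0.016]
force: [2.3, -0.9, -0.5]
gripper_width: 0.0118
t 10.72 tcp [ 0.5782 -0.1752  0.1354] zyaw 88.26 tilt y [ 0.015  0.007 -1.   ] q1,q6 [-0.5  -0.47] F [ 2.3 -0.9 -0.5] Tz [-0.005 -0.147 -0.029] w 11.8
 shares dx,dy,dz [0.01 0.25 0.01]
 need world yaw -2.3 turn share (about tool y, down => sign -) 0.4
```

The bore is over the pilot with only light side contact. I'll continue down, easing toward +x.

```bash
python3 -m creep '0.03 0.1 0 0 8'; python3 -m creep '0.02 0.1 0 0 8'; python3 -m creep '0 0.08 0 0 8';  python3 - <<'E'
from h import *
goal([.5785,-.175,.129],86)
E
```

```text
clock: 10.85
tcp_pos: [0.5789, -0.1751, 0.1326]
ee_rot: [0.71, -0.705, 0.006, -0.016]
force: [0.0, 0.1, 0.3]
gripper_width: 0.0116
clock: 10.98
tcp_pos: [0.5796, -0.1751, 0.1302]
ee_rot: [0.709, -0.705, 0.006, -0.016]
force: [-2.7, 1.1, 11.2]
gripper_width: 0.0115
clock: 11.1
tcp_pos: [0.58, -0.1753, 0.1299]
ee_rot: [0.709, -0.705, 0.005, -0.016]
force: [-6.7, 2.7, 17.8]
gripper_width: 0.0118
t 11.1 tcp [ 0.58   -0.1753  0.1299] zyaw 88.28 tilt y [ 0.015  0.006 -1.   ] q1,q6 [-0.5  -0.47] F [-6.7  2.7 17.8] Tz [0.559 1.207 0.058] w 11.8
 shares dx,dy,dz [-0.06  0.04  0.01]
 need world yaw -2.3 turn share (about tool y, down => sign -) 0.4
```

```bash
python3 -m creep '-0.06 0.02 0 0 8'; python3 -m creep '0 0.04 0 0.4 8; 0 0.04 0 0.4 8'; python3 - <<'E'
from h import *
goal([.579,-.175,.122],80)
E
```

```text
clock: 11.22
tcp_pos: [0.5795, -0.1754, 0.1306]
ee_rot: [0.709, -0.705, 0.005, -0.017]
force: [1.5, 0.2, 1.2]
gripper_width: 0.0111
clock: 11.48
tcp_pos: [0.5803, -0.1758, 0.1303]
ee_rot: [0.708, -0.704, 0.033, -0.046]
force: [-0.9, 1.0, 5.8]
gripper_width: 0.0114
t 11.47 tcp [ 0.5803 -0.1758  0.1303] zyaw 83.6 tilt y [ 0.019  0.004 -1.   ] q1,q6 [-0.5  -0.39] F [-0.9  1.   5.8] Tz [0.225 0.294 0.003] w 11.4
 shares dx,dy,dz [-0.06  0.33  0.02]
 need world yaw -3.6 turn share (about tool y, down => sign -) 0.63
```

```bash
python3 -m creep '-0.02 0.04 0.01 0.4 8; -0.02 0.04 0 0.4 8'; python3 -m creep '-0.01 0.04 0 0.4 8; -0.01 0.04 0 0.4 8'; python3 - <<'E'
from h import *
goal([.579,-.175,.122],80)
E
```

```text
clock: 11.72
tcp_pos: [0.5807, -0.176, 0.1304]
ee_rot: [0.705, -0.702, 0.061, -0.076]
force: [-0.3, 0.8, 4.2]
gripper_width: 0.0117
clock: 11.98
tcp_pos: [0.5809, -0.176, 0.1303]
ee_rot: [0.702, -0.699, 0.089, -0.106]
force: [-2.1, 1.9, 5.4]
gripper_width: 0.0114
t 11.97 tcp [ 0.5809 -0.176   0.1303] zyaw 74.18 tilt y [ 0.024  0.002 -1.   ] q1,q6 [-0.5  -0.23] F [-2.1  1.9  5.4] Tz [0.196 0.364 0.016] w 11.4
 shares dx,dy,dz [-0.09  0.33  0.01]
 need world yaw 5.8 turn share (about tool y, down => sign -) -1.02
```

```bash
python3 -m creep '-0.06 0.02 0.02 0.5 8; -0.04 0.03 0.02 0.4 8'; python3 -m creep '-0.03 0.03 0.01 0.4 8; -0.03 0.03 0.01 0.4 8'; python3 - <<'E'
from h import *
goal([.579,-.175,.122],80)
E
```

```text
clock: 12.22
tcp_pos: [0.5804, -0.1754, 0.1306]
ee_rot: [0.696, -0.694, 0.12, -0.139]
force: [0.0, -1.1, 1.5]
gripper_width: 0.0118
clock: 12.48
tcp_pos: [0.5808, -0.1757, 0.1306]
ee_rot: [0.69, -0.688, 0.147, -0.169]
force: [1.2, -1.4, 1.8]
gripper_width: 0.0116
t 12.47 tcp [ 0.5808 -0.1757  0.1306] zyaw 64.13 tilt y [ 0.031 -0.004 -1.   ] q1,q6 [-0.49 -0.05] F [ 1.2 -1.4  1.8] Tz [-0.296 -0.099  0.009] w 11.6
 shares dx,dy,dz [-0.09  0.34 -0.01]
 need world yaw 15.9 turn share (about tool y, down => sign -) -2.77
```

```bash
python3 - <<'E'
from h import *
o,R=tool(); q=o['q']; print(q.round(4), q[1]+q[2]+q[4]-np.pi, R.round(3), np.linalg.det(R), np.linalg.norm(o['ee_rot']))
goal([.579,-.175,.122],80)
E
```

```text
[-0.495   0.3443  1.6376  0.0124  1.1302 -0.0484] -0.029464316091017295 [[ 0.899  0.031  0.436]
 [-0.436 -0.004  0.9  ]
 [ 0.03  -1.     0.01 ]] 1.0000000000000002 0.9999999999999998
t 12.47 tcp [ 0.5808 -0.1757  0.1306] zyaw 64.13 tilt y [ 0.031 -0.004 -1.   ] q1,q6 [-0.49 -0.05] F [ 1.2 -1.4  1.8] Tz [-0.296 -0.099  0.009] w 11.6
 shares dx,dy,dz [-0.09  0.34 -0.01]
 need world yaw 15.9 turn share (about tool y, down => sign -) -2.77
```

```bash
python3 -m creep '0.03 0 0.01 0.5 8; 0.03 0.06 0.01 0.3 8'; python3 -m creep '0.03 0 0.02 0.6 8; 0.03 0.06 0.02 0.3 8'; python3 - <<'E'
from h import *
goal([.579,-.175,.122],80)
E
```

```text
clock: 12.72
tcp_pos: [0.5818, -0.1762, 0.1299]
ee_rot: [0.683, -0.681, 0.176, -0.197]
force: [-6.0, 1.9, 11.3]
gripper_width: 0.0118
clock: 12.98
tcp_pos: [0.5821, -0.1757, 0.1283]
ee_rot: [0.674, -0.671, 0.209, -0.227]
force: [-1.8, 2.6, 2.8]
gripper_width: 0.0113
t 12.97 tcp [ 0.5821 -0.1757  0.1283] zyaw 54.11 tilt y [ 0.026 -0.003 -1.   ] q1,q6 [-0.49  0.13] F [-1.8  2.6  2.8] Tz [ 0.381  0.501 -0.062] w 11.3
 shares dx,dy,dz [-0.12  0.25 -0.05]
 need world yaw 25.9 turn share (about tool y, down => sign -) -4.52
```

```bash
python3 -m creep '-0.02 0.08 0 0 8'; python3 -m creep '0 0.08 0 0 8'; python3 - <<'E'
from h import *
goal([.579,-.175,.122],80)
E
```

```text
clock: 13.1
tcp_pos: [0.5818, -0.1752, 0.1259]
ee_rot: [0.674, -0.671, 0.209, -0.227]
force: [0.3, 0.8, -0.5]
gripper_width: 0.0117
clock: 13.22
tcp_pos: [0.5823, -0.1752, 0.1239]
ee_rot: [0.675, -0.671, 0.208, -0.227]
force: [-2.1, 1.7, 8.9]
gripper_width: 0.0112
t 13.22 tcp [ 0.5823 -0.1752  0.1239] zyaw 54.17 tilt y [ 0.027 -0.003 -1.   ] q1,q6 [-0.49  0.13] F [-2.1  1.7  8.9] Tz [ 0.363  0.414 -0.017] w 11.2
 shares dx,dy,dz [-0.11  0.07 -0.07]
 need world yaw 25.8 turn share (about tool y, down => sign -) -4.51
```

```bash
python3 -m creep '0 0.06 0 0 8'; python3 -m creep '0.02 0.06 0.01 0 8'; python3 - <<'E'
from h import *
goal([.579,-.175,.122],6)
E
```

```text
clock: 13.35
tcp_pos: [0.5827, -0.1752, 0.1237]
ee_rot: [0.675, -0.671, 0.208, -0.227]
force: [-6.0, 3.8, 15.5]
gripper_width: 0.0115
clock: 13.48
tcp_pos: [0.583, -0.1751, 0.1236]
ee_rot: [0.675, -0.671, 0.208, -0.226]
force: [-9.8, 4.1, 14.8]
gripper_width: 0.0117
t 13.47 tcp [ 0.583  -0.1751  0.1236] zyaw 54.26 tilt y [ 0.026 -0.003 -1.   ] q1,q6 [-0.49  0.13] F [-9.8  4.1 14.8] Tz [ 0.56   1.981 -0.08 ] w 11.7
 shares dx,dy,dz [-0.13  0.06 -0.09]
 need world yaw -48.3 turn share (about tool y, down => sign -) 8.42
```

The tool dropped 6.3 mm and is now blocked, which matches the 7 mm drop home given the small tool tilt. I'll release briefly so the knob can settle, and look.

```bash
python3 -m creep '-0.05 0 -0.02 0 12; -0.02 0 0 0 24; 0 0 0 0 24'; python3 - <<'E'
from h import *
goal([.579,-.175,.122],6)
s=robot.camera("scene")[:,:,::-1]; cv2.imwrite("pics/s4.png",s)
cv2.imwrite("pics/s4z.png",cv2.resize(s[110:190,100:190],None,fx=8,fy=8,interpolation=cv2.INTER_NEAREST))
E
```

```text
clock: 13.85
tcp_pos: [0.5821, -0.175, 0.124]
ee_rot: [0.674, -0.672, 0.207, -0.227]
force: [-0.7, 0.5, -0.1]
gripper_width: 0.0238
t 13.85 tcp [ 0.5821 -0.175   0.124 ] zyaw 54.33 tilt y [ 0.028 -0.005 -1.   ] q1,q6 [-0.49  0.13] F [-0.7  0.5 -0.1] Tz [-0.021 -0.019 -0.001] w 23.8
 shares dx,dy,dz [-0.1   0.08 -0.07]
 need world yaw -48.3 turn share (about tool y, down => sign -) 8.44
```

View pics/s4z.png

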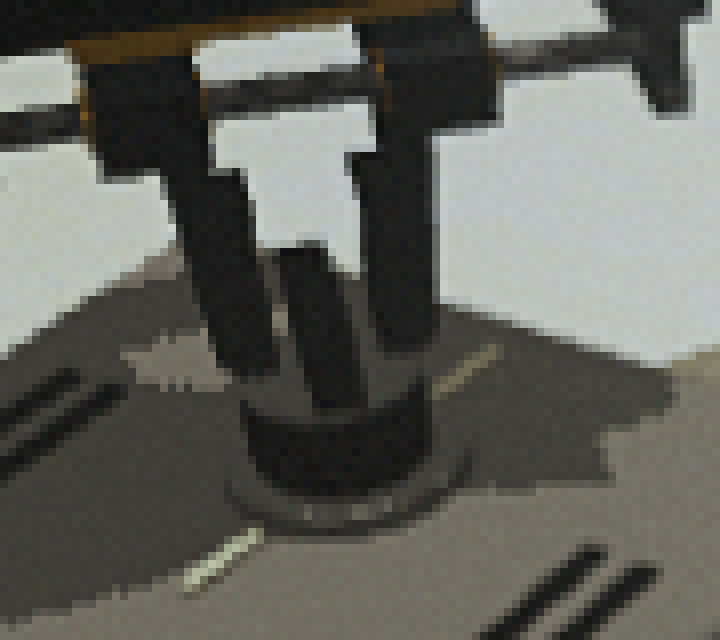

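The knob now stands on the collar, with its skirt bottom at y≈497 in the crop, bar between the open fingers. I'll compare that with the height expected when fully home.

```bash
python3 - <<'E'
from h import *
for z in(.091,.098):
  for r,h in((.022,0),(.022,.024)):
    E=np.array([(np.array(proj("scene",np.array([.5805+r*np.cos(t),-.1778+r*np.sin(t),z+h])))-[100,110]+.5)*8-.5 for t in np.linspace(0,6.28,361)]); print(z,h,"L",E[E[:,0].argmin()].round(1),"R",E[E[:,0].argmax()].round(1),"B",E[E[:,1].argmax()].round(1))
g=cv2.imread("pics/s4.png").max(2)
print(g[158:178,136:148:2])
E
```

```text
0.091 0 L [257.2 459.8] R [439.5 439.9] B [330.4 499.9]
0.091 0.024 L [239.3 377.8] R [425.3 358.3] B [313.7 417.2]
0.098 0 L [252.  436.2] R [435.4 416.4] B [325.6 476.1]
0.098 0.024 L [234.  353.3] R [421.1 333.9] B [308.7 392.5]
[[ 66  45  27  29  32  67]
 [ 67  65  28  26  27  68]
 [ 65  62  21  27  32  64]
 [ 66  62  36  42  46  43]
 [ 51  56  46  53  40  32]
 [ 31  39  31  33  24  25]
 [ 22  25  27  27  24  29]
 [ 25  25  30  27  26  31]
 [ 29  27  25  26  20  29]
 [ 26  24  26  27  30  27]
 [ 26  23  26  25  25  25]
 [ 29  24  28  31  28  25]
 [ 23  24  22  25  24  21]
 [ 35  28  28  27  33  48]
 [ 57  47  46  45  49  65]
 [ 65  85  71  66  91  78]
 [ 65 100  73  66 100  82]
 [ 52  57  68  59  45  46]
 [ 47  43  46  43  48  65]
 [ 83  80  80  83  83 101]]
```

Skirt bottom edge is at y≈500 against 499.9 predicted for home and 476 for resting on the key, so it is fully home. Before turning, I'll refine the rib line angle.

```bash
python3 - <<'E'
from h import *
def ribs(n,boxes,thr):
    g=cv2.imread(f"pics/{n}0.png").astype(float).mean(2); P=[];W=[]
    for x0,x1,y0,y1 in boxes:
        sub=g[y0:y1,x0:x1]; w=np.clip(sub-thr,0,None)
        ys,xs=np.nonzero(w); 
        for y,x in zip(ys,xs): P.append(onz(n,(x+x0,y+y0),.0865)[:2]); W.append(w[y,x])
    P=np.array(P);W=np.array(W); c=np.average(P,axis=0,weights=W); d=P-c
    C=(d*W[:,None]).T@d; e,v=np.linalg.eigh(C); a=np.degrees(np.arctan2(v[1,1],v[0,1])); print(n,c,a%180,len(W),np.sqrt(e[0]/W.sum()))
ribs("top",[(347,358,126,144),(352,362,165,180)],115)
ribs("scene",[(150,166,150,162),(120,135,174,188)],118)
g=cv2.imread("pics/top0.png").mean(2).astype(int); print(g[126:144,347:358]); 
# dryer slots angle from the top view
m=((g<55)).astype(np.uint8); 
cs,_=cv2.findContours(m[100:185,305:400],cv2.RETR_EXTERNAL,cv2.CHAIN_APPROX_NONE)
for c in cs:
    if len(c)>25:
        p=c[:,0]+[305,100]; Q=np.array([onz("top",x,.085)[:2] for x in p.astype(float)]); v=np.linalg.svd(Q-Q.mean(0))[2][0]; print("slot",p.mean(0),len(c),np.degrees(np.arctan2(v[1],v[0]))%180)
E
```

```text
top [ 0.58046401 -0.17779857] 5.685946891108443 76 0.0018397537203198651
scene [ 0.58088063 -0.17985278] 5.9637538101966925 43 0.0012871128023349409
[[108 108 108 108 108 108 108 108 108 108 108]
 [108 108 108 108 108 108 108 108 108 108 108]
 [108 108 108 108 108 109 108 108 108 108 108]
 [108 108 108 110 111 111 109 108 108 108 107]
 [108 108 109 113 119 118 113 109 108 108 108]
 [109 109 109 116 127 127 117 110 109 108 108]
 [109 108 109 116 129 129 118 110 108 108 108]
 [108 108 108 115 127 128 118 110 108 108 108]
 [108 108 109 115 126 129 120 111 109 108 109]
 [108 108 109 114 126 132 124 113 109 108 108]
 [108 108 109 114 126 133 126 115 109 108 108]
 [108 109 109 113 124 134 128 116 110 108 108]
 [109 108 109 111 121 132 129 118 110 109 108]
 [108 108 108 110 117 129 128 117 110 109 109]
 [109 108 108 109 113 122 121 113 109 108 108]
 [109 108 109 108 109 111 110 107 106 107 108]
 [109 109 108 108 107 105 104 105 105 106 106]
 [108 108 109 109 108 106 106 106 107 107 107]]
slot [306.49350649 165.24675325] 77 4.87479976166037
slot [380.5 123.5] 26 4.748685116168332
slot [387.35135135 129.5       ] 74 5.78069750645335
```

```bash
python3 -m creep '0 0 0 0 8; 0 0 0 0 8; 0 0 0 0 8' 45; python3 - <<'E'
from h import *
goal([.579,-.175,.122],6)
E
```

```text
clock: 14.28
tcp_pos: [0.582, -0.175, 0.1238]
ee_rot: [0.675, -0.672, 0.207, -0.226]
force: [-0.0, 1.3, 1.2]
gripper_width: 0.0116
t 14.28 tcp [ 0.582  -0.175   0.1238] zyaw 54.34 tilt y [ 0.028 -0.004 -1.   ] q1,q6 [-0.49  0.13] F [-0.   1.3  1.2] Tz [-0.003  0.141  0.009] w 11.6
 shares dx,dy,dz [-0.1   0.07 -0.07]
 need world yaw -48.3 turn share (about tool y, down => sign -) 8.44
```

```bash
python3 -m creep '0.01 0 0 0.5 8; 0.01 0 0 0.5 8'; python3 - <<'E'
from h import *
goal([.579,-.175,.122],5.7)
E
```

```text
clock: 14.52
tcp_pos: [0.5822, -0.1755, 0.1238]
ee_rot: [0.663, -0.659, 0.241, -0.26]
force: [-0.9, -0.0, 1.6]
gripper_width: 0.0118
t 14.53 tcp [ 0.5822 -0.1755  0.1238] zyaw 48.46 tilt y [ 0.027 -0.005 -1.   ] q1,q6 [-0.49  0.23] F [-0.9 -0.   1.6] Tz [0.095 0.373 0.009] w 11.8
 shares dx,dy,dz [-0.11  0.07 -0.07]
 need world yaw -42.8 turn share (about tool y, down => sign -) 7.46
```

```bash
python3 -m creep '0.01 0 0 0.5 8; 0.01 0 0 0.5 8; 0.01 0 0 0.5 8'; python3 - <<'E'
from h import *
goal([.579,-.175,.122],5.7)
E
```

```text
clock: 14.9
tcp_pos: [0.582, -0.1758, 0.1237]
ee_rot: [0.642, -0.637, 0.292, -0.31]
force: [-0.7, -0.1, 0.4]
gripper_width: 0.0117
t 14.9 tcp [ 0.582  -0.1758  0.1237] zyaw 39.62 tilt y [ 0.025 -0.004 -1.   ] q1,q6 [-0.49  0.38] F [-0.7 -0.1  0.4] Tz [0.041 0.116 0.169] w 11.7
 shares dx,dy,dz [-0.1   0.07 -0.08]
 need world yaw -33.9 turn share (about tool y, down => sign -) 5.92
```

```bash
python3 -m creep '0.01 0 0 0.5 8; 0.01 0 0 0.5 8; 0.01 0 0 0.5 8; 0.01 0 0 0.5 8; 0.01 0 0 0.5 8'; python3 -m creep '0.01 0 0 0.5 8; 0.01 0 0 0.5 8; 0 0 0 0.5 8; 0 0 0 0.3 8'; python3 - <<'E'
from h import *
goal([.579,-.175,.122],5.7)
E
```

```text
clock: 15.52
tcp_pos: [0.5825, -0.1766, 0.1237]
ee_rot: [0.599, -0.593, 0.372, -0.389]
force: [-0.8, 0.5, 0.8]
gripper_width: 0.0119
clock: 16.02
tcp_pos: [0.5828, -0.1772, 0.1238]
ee_rot: [0.562, -0.554, 0.426, -0.442]
force: [-1.4, 0.4, 0.7]
gripper_width: 0.0113
t 16.02 tcp [ 0.5828 -0.1772  0.1238] zyaw 14.3 tilt y [ 0.025 -0.005 -1.   ] q1,q6 [-0.49  0.82] F [-1.4  0.4  0.7] Tz [-0.068 -0.01   0.072] w 11.3
 shares dx,dy,dz [-0.12  0.07 -0.13]
 need world yaw -8.6 turn share (about tool y, down => sign -) 1.5
```

```bash
python3 -m creep '0 0 0 0.5 8; 0 0 0 0.5 8'; python3 -m creep '0 0 0 0.4 8'; python3 - <<'E'
from h import *
goal([.579,-.175,.122],5.7)
E
```

```text
clock: 16.27
tcp_pos: [0.5828, -0.1775, 0.1238]
ee_rot: [0.539, -0.531, 0.454, -0.47]
force: [0.3, -0.5, -1.0]
gripper_width: 0.0117
clock: 16.4
tcp_pos: [0.5828, -0.1777, 0.1238]
ee_rot: [0.53, -0.521, 0.465, -0.481]
force: [-0.6, 0.0, -0.0]
gripper_width: 0.0117
t 16.4 tcp [ 0.5828 -0.1777  0.1238] zyaw 6.05 tilt y [ 0.025 -0.006 -1.   ] q1,q6 [-0.49  0.97] F [-0.6  0.  -0. ] Tz [-0.111  0.112  0.124] w 11.7
 shares dx,dy,dz [-0.12  0.07 -0.14]
 need world yaw -0.3 turn share (about tool y, down => sign -) 0.06
```

```bash
python3 -m creep '0 0 0 0.12 8; 0 0 0 0 8'; python3 - <<'E'
from h import *
goal([.579,-.175,.122],5.7)
E
python3 -m creep '0 0 0 0 20; 0 0 0 0 26; 0 0 0 0 26';python3 - <<'E'
from h import *
goal([.579,-.175,.16],5.7)
s=robot.camera("scene")[:,:,::-1]; cv2.imwrite("pics/s5.png",s)
cv2.imwrite("pics/s5z.png",cv2.resize(s[110:190,100:190],None,fx=8,fy=8,interpolation=cv2.INTER_NEAREST))
E
```

```text
clock: 16.65
tcp_pos: [0.5828, -0.1777, 0.1238]
ee_rot: [0.527, -0.519, 0.468, -0.484]
force: [0.2, -1.4, 0.5]
gripper_width: 0.0113
t 16.65 tcp [ 0.5828 -0.1777  0.1238] zyaw 5.38 tilt y [ 0.025 -0.006 -1.   ] q1,q6 [-0.49  0.98] F [ 0.2 -1.4  0.5] Tz [0.041 0.097 0.121] w 11.3
 shares dx,dy,dz [-0.12  0.07 -0.14]
 need world yaw 0.3 turn share (about tool y, down => sign -) -0.06
clock: 17.02
tcp_pos: [0.5828, -0.1776, 0.1236]
ee_rot: [0.527, -0.519, 0.468, -0.484]
force: [0.1, 0.3, 0.1]
gripper_width: 0.0263
t 17.02 tcp [ 0.5828 -0.1776  0.1236] zyaw 5.41 tilt y [ 0.025 -0.006 -1.   ] q1,q6 [-0.49  0.98] F [0.1 0.3 0.1] Tz [ 0.087  0.043 -0.018] w 26.3
 shares dx,dy,dz [-0.1  -1.46 -0.11]
 need world yaw 0.3 turn share (about tool y, down => sign -) -0.05
```

View pics/s5z.png

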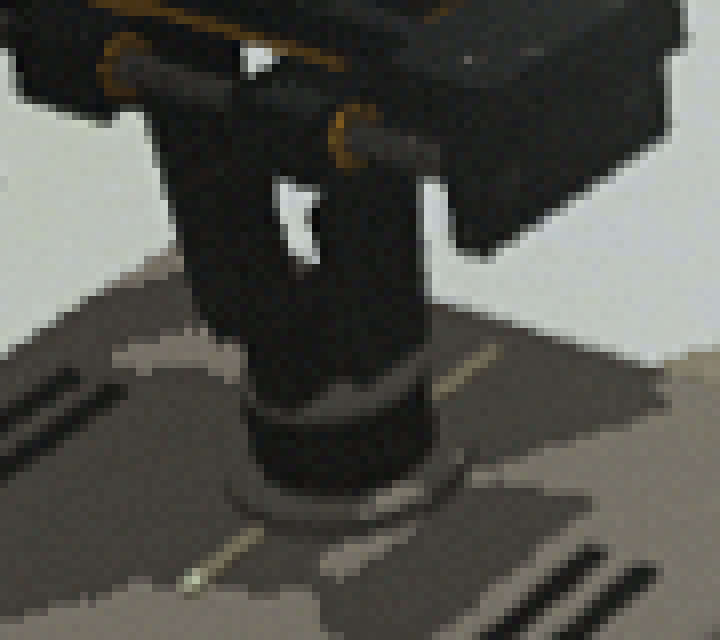

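The skirt is on the collar at y≈497, and the fingers are open around the bar. I'll lift straight off and back away for a clear view.

```bash
python3 -m creep '0 -0.3 0 0 30; 0 -0.8 0 0 30; 0 -1 0 0 30; 0 -1 0 0 30; 0 -1 0 0 30'; python3 -m creep '0.8 -0.5 -0.4 0 30; 1 -0.3 -0.5 0 30; 1 0 -0.5 0 30; 1 0 -0.6 0 30; 1 0 -0.6 0 30';python3 -m creep '1 0 -0.6 0 30; 1 0 -0.6 0 30; 1 0 -0.6 0 30; 1 0 -0.6 0 30; 0.5 0 -0.3 0 30'; python3 - <<'E'
from h import *
goal([.579,-.175,.16],5.7)
s=robot.camera("scene")[:,:,::-1]; t=robot.camera("top")[:,:,::-1]; cv2.imwrite("pics/s6.png",s);cv2.imwrite("pics/t6.png",t)
cv2.imwrite("pics/s6z.png",cv2.resize(s[110:190,100:190],None,fx=8,fy=8,interpolation=cv2.INTER_NEAREST))
cv2.imwrite("pics/t6z.png",cv2.resize(t[115:190,310:400],None,fx=8,fy=8,interpolation=cv2.INTER_NEAREST))
E
```

```text
clock: 17.7
tcp_pos: [0.5798, -0.1767, 0.2323]
ee_rot: [0.527, -0.519, 0.468, -0.483]
force: [0.1, -0.5, 0.8]
gripper_width: 0.0301
clock: 18.32
tcp_pos: [0.5282, -0.3051, 0.2662]
ee_rot: [0.529, -0.519, 0.461, -0.488]
force: [0.8, -0.3, 0.4]
gripper_width: 0.0299
clock: 18.95
tcp_pos: [0.4704, -0.4293, 0.2759]
ee_rot: [0.529, -0.519, 0.458, -0.492]
force: [-0.7, 0.2, 0.7]
gripper_width: 0.0301
t 18.95 tcp [ 0.4704 -0.4293  0.2759] zyaw 5.67 tilt y [ 0.045 -0.022 -0.999] q1,q6 [-0.94  0.53] F [-0.7  0.2  0.7] Tz [0.014 0.016 0.023] w 30.1
 shares dx,dy,dz [-9.82  4.6   5.12]
 need world yaw 0.0 turn share (about tool y, down => sign -) -0.0
```

View pics/s6z.png

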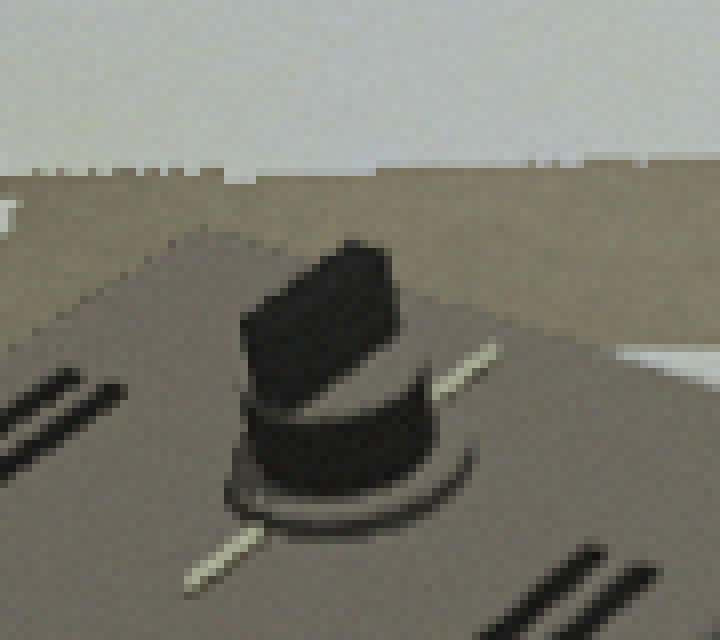

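View pics/t6z.png

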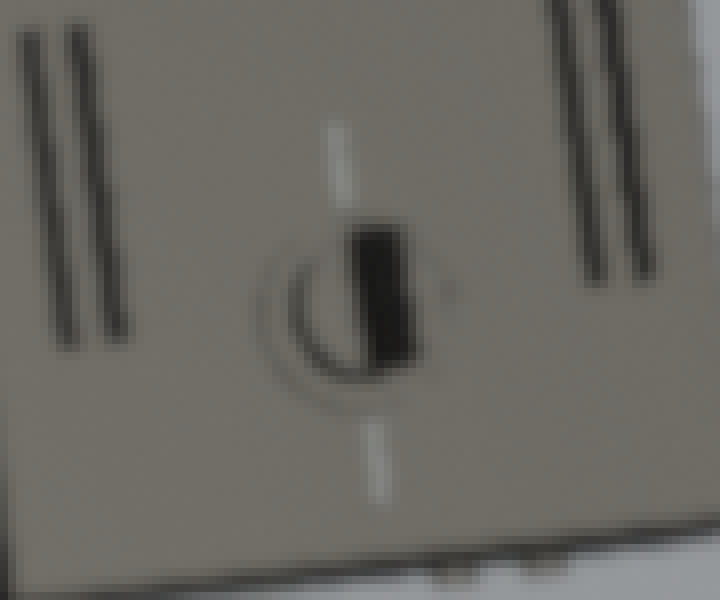

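View pics/s6.png

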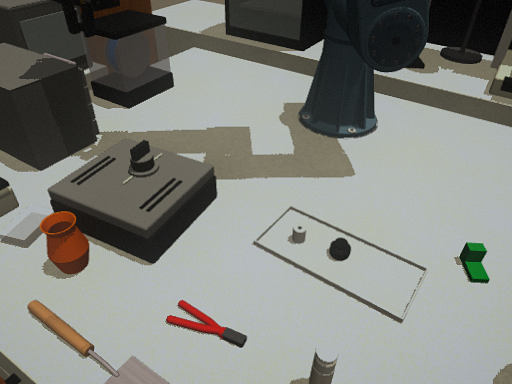

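```bash
python3 - <<'E'
from h import *
g=cv2.imread("pics/t6.png").astype(float).mean(2)
print(g[140:164,348:366].astype(int))
P=[];W=[];P2=[]
def pca(P,W):
    P=np.array(P);W=np.array(W);c=np.average(P,axis=0,weights=W);d=P-c;e,v=np.linalg.eigh((d*W[:,None]).T@d);return c,np.degrees(np.arctan2(v[1,1],v[0,1]))%180
# per-row centroids of the bar in top (interior rows)
L=[]
for y in range(145,159):
    x=np.arange(352,364); 
    w=np.clip(75-g[y,352:364],0,None); L.append(onz("top",((x*w).sum()/w.sum(),y),.139)[:2])
L=np.array(L); print("bar rows fit",np.degrees(np.arctan(np.polyfit(L[:,0],L[:,1],1)[0])))
r=[]
for y in list(range(130,140))+list(range(168,177)):
    x=np.arange(348,361); w=np.clip(g[y,348:361]-112,0,None); 
    if w.sum()>15: r.append(onz("top",((x*w).sum()/w.sum(),y),.0865)[:2])
r=np.array(r); print("rib rows fit",len(r),np.degrees(np.arctan(np.polyfit(r[:,0],r[:,1],1)[0])))
# scene: bar top edges by hand (crop corners) z=.139
U=lambda *p:uz(100,110,8,p)
for p,q in(((243,320),(347,242)),):
  A,B=onz("scene",U(*p),.139),onz("scene",U(*q),.139); d=B-A; print("scene bar top edge len",np.linalg.norm(d),np.degrees(np.arctan2(d[1],d[0]))%180)
A,B=onz("scene",U(295,415),.115),onz("scene",U(398,332),.115);d=B-A; print("scene bar foot edge",np.linalg.norm(d),np.degrees(np.arctan2(d[1],d[0]))%180)
E
```

```text
[[107 107 107 112 120 119 112 107 106 106 107 107 107 107 106 107 106 106]
 [107 107 107 108 110 107 104 103 102 103 104 104 105 106 106 106 106 107]
 [107 107 107 105 103  99  94  90  88  89  91  93  98 103 106 106 107 107]
 [107 107 107 105 102  92  77  66  62  61  63  72  87  99 104 106 106 106]
 [107 107 106 104  98  81  57  41  37  35  38  55  79  94 102 105 106 106]
 [106 105 104 102  95  73  45  28  27  28  31  46  71  91 101 104 106 107]
 [104 103 103 103  96  74  44  26  27  25  28  42  67  90  99 102 104 105]
 [ 97  98 102 104  98  77  46  27  25  26  28  37  64  90 100 101 101 104]
 [ 89  96 103 105  99  79  49  27  24  26  27  36  61  90 102 103 101 103]
 [ 88  99 105 106 100  82  52  27  24  27  26  34  60  89 103 105 103 102]
 [ 89 102 107 107 103  88  60  32  23  27  27  35  60  88 102 106 103  98]
 [ 91 103 107 107 105  94  67  36  24  26  27  32  55  83  99 105 103  97]
 [ 92 104 107 108 106  97  71  39  24  25  27  28  46  73  95 104 104  99]
 [ 91 104 107 107 106  97  74  43  26  25  25  27  39  66  91 103 103 101]
 [ 89 103 107 108 106  99  78  47  25  23  25  26 
[... 183 characters left out ...]
5  99 105 107 105  94  68  37  24  26  26  31  54  83  99 105 106]
 [ 70  72  87  99 105 106  96  71  40  24  24  26  32  49  77  95 104 105]
 [ 79  64  71  87  98 103  96  74  43  27  28  31  39  58  82  97 104 105]
 [ 90  74  64  72  83  91  88  71  49  39  45  52  62  77  93 101 104 105]
 [ 99  90  79  71  69  73  75  66  56  59  72  81  88  96 102 103 103 104]
 [102 101  97  88  81  78  78  77  76  82  92  99 102 105 105 103 104 105]
 [100 103 104 101  99  98  97  97  97  99 102 105 106 107 107 105 106 106]]
bar rows fit 6.727978034176808
rib rows fit 18 5.655348701491217
scene bar top edge len 0.039408057085440734 8.37928685134824
scene bar foot edge 0.04070893858319262 8.68216723916467
```

```bash
python3 - <<'E'
from h import *
def lin(Q): Q=np.array(Q); return np.degrees(np.arctan(np.polyfit(Q[:,0],Q[:,1],1)[0])).round(2)
g=cv2.imread("pics/t6.png").astype(float).mean(2)
for thr in(45,60,75):
  L=[];Rr=[]
  for y in range(145,158):
    v=g[y]; i=next(x for x in range(350,362) if v[x]>=thr>v[x+1]); L.append(onz("top",(i+(v[i]-thr)/(v[i]-v[i+1]),y),.115)[:2])
    i=next(x for x in range(366,354,-1) if v[x]>=thr>v[x-1]); Rr.append(onz("top",(i-(v[i]-thr)/(v[i]-v[i-1]),y),.139)[:2])
  print("top",thr,lin(L),lin(Rr))
# scene: bar edges by column; top edge (dark below bright bg) cols 131..143, foot edge on grey skirt
g=cv2.imread("pics/s6.png").astype(float).mean(2)
for thr in(50,60,70):
  T=[];F=[]
  for x in range(132,143):
    v=g[:,x]; i=next(y for y in range(130,165) if v[y]>=thr>v[y+1]); T.append(onz("scene",(x,i+(v[i]-thr)/(v[i]-v[i+1])),.139)[:2])
  for x in range(139,148):
    v=g[:,x]; s=next(y for y in range(130,165) if v[y]<40); i=next(y for y in range(s,175) if v[y]<thr<=v[y+1]); F.append(onz("scene",(x,i+(thr-v[i])/(v[i+1]-v[i])),.115)[:2])
  print("scene",thr,lin(T),lin(F))
# scene ribs edges
Rb=[]
for x in list(range(155,161))+list(range(125,131)):
    v=g[:,x]; a,b=(150,162) if x>150 else (172,186); yy=np.arange(a,b); w=np.clip(v[a:b]-115,0,None)
    if w.sum()>10: Rb.append(onz("scene",(x,(yy*w).sum()/w.sum()),.0865)[:2])
print("scene ribs",len(Rb),lin(Rb))
E
```

```text
top 45 7.08 6.5
top 60 7.19 6.39
top 75 7.19 6.05
scene 50 5.95 8.12
scene 60 5.95 8.09
scene 70 5.84 8.06
scene ribs 12 5.84
```

The scene view shows the knob seated level on the collar, its bar in line with both ribs. The coupler at (298,235) and round knob (340,248) have not moved. The bar measures about 6–8° against 5.7–5.8° for the rib line, roughly 1° off. I'm handing it in.

```bash
python3 -m creep '0 0 0 0 30; 0 0 0 0 30' && python3 - <<'E'
from rig import robot
print(robot.finish_job())
E
```

```text
clock: 19.3
tcp_pos: [0.4714, -0.4275, 0.276]
ee_rot: [0.529, -0.519, 0.457, -0.491]
force: [-0.5, 1.1, 0.7]
gripper_width: 0.0298
the job is handed in; nothing more can be done
None
```

The vent knob is back on the dryer's spindle, fully home and turned to line up with the ribs. The job was handed in at 19.3 s of the 51 s allowed; no verdict was reported.

**What I did:** I gripped the knob by its bar, lowered it over the pilot and turned it clockwise under light pressure until it dropped home. The wrist force readings while pressing peaked at about 18 N upward (about 19 N in all). I then opened the fingers briefly to confirm it was seated, regripped, turned it about 49° clockwise to the rib line, let go and backed away.

**Last checks:**
- **Seating:** in the scene picture the skirt's lower edge was at y≈500 in the crop. Fully home should read 499.9, and resting on the key 476.
- **Alignment:** the tool was at 5.4° when it let go. The rib line measures 5.7–5.8°.
- **Other parts:** the coupler and the round knob are at the same pixels as at the start, and the arm is clear of everything.

**Disagreements:**
- **Bar angle:** the bar reads 6.1–7.2° from the top camera and 5.8–8.1° from the scene camera (hand-picked edges there gave up to 8.7°). It is probably about 1° short of the ribs, possibly 2–3°. I never clearly felt the clockwise stop.
- **Tool tilt:** the tool picked up about 1.5–2° of tilt while pressing, so it read a 6.3 mm drop instead of 7 mm. The picture taken with the fingers open showed the knob home.

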